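# Eject the sunk sensor cell and move it to the tray

## Robot

A 7-joint arm with a two-finger parallel gripper is mounted at the origin on a cart in front of the work surface, level with it; the furniture and walls round the work are solid. World frame = base frame: x ahead of the robot, y to its left, z up, the work surface at z = 0. Lengths are in mm, angles in rad, forces in N, time in s.
With the tool pointing down it reaches from about 350 to 900 mm from the base axis. Payload 19.9 kg.
Tool frame: the origin (TCP) lies at the very end of the fingers, on their centre line; the grasp point (between the pads) lies 19 mm behind it; z points along the fingers, y is the line along which they close (so a half turn about z gives the same grasp; the last joint's range is limited). The gripper opens to 85 mm and grips with 20 to 120 N. Pads are 22 mm wide; open, the fingers measure 114 mm over their backs; the gripper's body (76 mm by 85 mm) begins 54 mm behind the grasp point. The pads swing forward as they close: fully open they stand 13 mm farther back than shut.
Start: joints at [1.256, 0.417, -0.01, 1.614, 0.005, 1.111, -0.053], TCP at [168.389, -601.869, 231.26] pointing down, gripper open.
Joint ranges: [-2.81, 2.81], [-0.39, 2.02], [-1.27, 1.25], [0.06, 2.57], [-1.19, 4.33], [0.19, 2], [-2.82, 2.82]. Speed limits (rad/s): [1.89, 1.89, 2.39, 2.39, 3.01, 3.01, 3.01].

## Interface

Orientations are given as a rotation vector (axis times angle).
In Python, from plant import ctrl, read_camera, camera_params gives the robot as it stands. The module is installed in compiled form; this text tells all that it offers.
- The arm moves only by the shell command python3 -m jog 'ROWS'. ROWS is JSON, a list of rows, each a list of 7 numbers: the finger opening in mm, from 0 to 85.4, then the shift along the world's x, y, z in mm, then the turn, a rotation vector about the world's x, y, z in units of 5 degrees (1.0 is 5 degrees). In form: [[claw, tx, ty, tz, rx, ry, rz], ...]. A call has 1 to 20 rows; each row is the pose to reach, as a shift and turn from the pose commanded when the call began; what a row does not reach only later rows make up. A row lasts 1/8 s, in which the tool goes at most 62.5 mm and 10.7 degrees, less where a joint would pass 70% of its speed; a pose out of reach is approached as far as the arm can. A call with a gripper value outside its range is refused whole. The fingers move at their own pace and stop on an object; the grip force is fixed at half the most. Time passes only in rows, so rows that repeat a pose let the fingers close. It gives the time, the measured TCP pose, the force, the opening and the grip force at its end, in the units of the state.
- ctrl.read_state(): the state, without advancing time (a new reading comes with each control period).
- read_camera(name): name is "scene" or "top"; returns (picture, depth): 400x640x3 uint8, red, green, blue; 400x640 float32, mm along the optical axis (not along the pixel's ray), 0 where there is no reading.
- camera_params(name): a dict with "fx", "fy", "cx", "cy" (pixels), "origin" and "orientation" of the camera in the world. Camera axes: x right, y up, looking along -z (the intrinsics and any distortion apply to the point x, -y, -z); pixel columns grow to the right and rows downward; lengths in mm; the calibration is good to about 2 mm. A picture is of the moment at which its call begins. camera_params takes no time and is no camera call.
- ctrl.close_job(): hands the job in; it is judged then, once.
The state is a dict: "t": time; "joint_positions": joint angles; "dq": joint speeds; "tau": joint torques, N m; "tcp_pos": TCP position; "tcp_rot": TCP orientation; "ft_force": force on the tool from outside, world axes, zero at the start; "ft_torque": the same for the moment, N m; "finger_gap": finger opening in mm; "grasp_force": force on a finger pad.
Only numpy, scipy, OpenCV 4.12 (cv2) and the standard library are available. Lean on these libraries where they do the work, as an engineer would, in place of code of your own. Each camera call takes 0.05 s, during which the arm holds its last target. There are 200 camera calls.

## Task

The ejector stand has two wells: one holds a sensor cell, sunk just below the surface so it cannot be gripped, the other is closed by a flanged blank plug. Press down the round key in front of the well with the sensor cell so that its pin pushes the cell up out of the well, then grip the raised cell and stand it upright in the small open tray. Leave the blank plug in its well: do not press its key.

Things in the scene. Friction and masses are not known exactly. Their poses are not given: they have to be found in the camera images.
- cell: Sensor cell to move: light grey, round collar and recessed socket on top, 20 mm across, 27 mm tall, 0.05 kg. Origin: centre of underside; z up. Grip it across any direction. It starts in either well of the stand, its top 2 mm below the block top; raised, it stands on the pin with 19 mm above the block and 8 mm in the well. Similar cells loose on the bench are not part of the job.
- blank: Steel blank plug in the other well: a stem 18 mm across and 26 mm long under a flat flange 32 mm across and 3 mm thick that lies on the stand's top face, its top 3 mm above that face. Origin: centre of the stem's underside. To be left where it is.
- stand: Ejector stand, steel, aluminium, grey block, base 130 x 156 mm, fixed. Origin: centre of underside, on the bench; z up. In its frame: wells 23 mm wide, 29 mm deep, at x = +30, y = -40 and +40 mm, in a block spanning x 9 to 51, y -73 to 73, with flat top at z = 69 mm. Each well has an ejector pin in its floor, worked by the key in front of it, at x = -40 mm and the same y.
- tray: Small open square grey plastic tray, fixed on the bench, 90 x 90 mm outside, 82 x 82 mm inside, walls 4 mm thick with the rim at 12 mm height; its inner floor is 4 mm above the bench. Origin: centre of its underside; z up.
- key_left (a point): Centre of the flat top of the key of the well at y = +40 mm: a round steel push head, 26 mm across, top at 69 mm above the bench when up. It goes straight down 22 mm to a stop (about 4 N), has no spring and stays where left. After the first 1 mm the pin lifts the part as far as the key goes down, 21 mm in all, and holds it there.
- key_right (a point): Centre of the flat top of the other key, the same in all, for the well at y = -40 mm.

How it is judged (in metres and radians):
On the way:
1. the cell has been pushed up at least 13 mm by the ejector pin, still in its well and with no finger on it (z of cell in the frame of stand between 0.053 and 0.069 m and x of cell in the frame of stand between 0.02 and 0.04 m and contact force between cell and the fingers below 0.1 N), for 0.2 s.
At the end, for the whole second after the job is handed in: The sensor cell stands upright (within 10 degrees), socket end up, on the floor of the tray, inside its walls, released and at rest; the blank plug is still in its well (within 12 mm of where it was) (x of cell in the frame of tray between -0.036 and 0.036 m and y of cell in the frame of tray between -0.036 and 0.036 m and z of cell in the frame of tray below 0.01 m and height (world z) of cell above 0 m and angle between cell's own z axis and vertical below 0.17 rad and linear speed of cell below 0.02 m/s and distance of blank from where it was at the start of the episode below 0.012 m); the robot touches nothing.
It fails at once if the blank plug is pushed up or moved by more than 12 mm (distance of blank from where it was at the start of the episode above 0.012 m).
It also fails if it takes over 51 s, if anything falls off the work surface, if the arm or the gripper's body presses on something with over 40 N, if the wrist force passes 120 N, or if a joint passes its speed limit or range.

## Working session

There is one attempt and no reset: what is moved stays moved. The work goes in short steps, Python scripts to look and compute and a shell command to move; the robot and the scene stay as the last step left them, time stands still between calls to the robot, and variables do not carry over. Pictures are saved under pics/ and viewed, at most 10 in all, crops included, and the job is handed in when it is done.

```bash
mkdir -p pics
cat > h.py <<'E'
import numpy as np,cv2
from scipy.spatial.transform import Rotation as R
from plant import ctrl,read_camera,camera_params
def cloud(name):
    im,d=read_camera(name);p=camera_params(name)
    o=np.array(p['orientation'],float)
    M=o if o.shape==(3,3) else R.from_rotvec(o).as_matrix()
    v,u=np.mgrid[:400,:640]
    P=np.stack([(u-p['cx'])/p['fx']*d,-(v-p['cy'])/p['fy']*d,-d],-1)
    W=P@M.T+np.array(p['origin']); W[d==0]=np.nan
    return im,W
E
python3 - <<'E'
from h import *
for n in('top','scene'):
    im,W=cloud(n);np.save(n,W);cv2.imwrite(f'pics/{n}0.png',im[...,::-1]);print(camera_params(n))
print(ctrl.read_state())
E
```

```text
{'fx': 454.33167722802915, 'fy': 454.33167722802915, 'cx': 320.0393386281203, 'cy': 197.61203976942411, 'origin': array([485.15435527, -22.8944514 , 947.92977812]), 'orientation': array([ 0.08835035, -0.08258665, -1.59504924])}
{'fx': 372.08649454126885, 'fy': 372.08649454126885, 'cx': 325.2931296082038, 'cy': 194.53726242619302, 'origin': array([ 162.02467218, -462.12797412,  729.85674031]), 'orientation': array([ 0.68560248, -0.28006466, -0.68790565])}
{'t': 0.1, 'joint_positions': array([ 1.25647069,  0.41792916, -0.01030197,  1.61409954,  0.00471072,
        1.11069698, -0.05300159]), 'dq': array([ 0.00089051, -0.00073208,  0.00055907, -0.00143258,  0.0003344 ,
        0.00071603, -0.00174601]), 'tau': array([ 1.89058694e-03, -8.65811849e+01,  6.80722799e-01, -4.35635483e+01,
        1.92029297e-02,  5.03228075e-03, -1.04629248e-04]), 'tcp_pos': array([ 168.3140845 , -601.59156422,  230.71961773]), 'tcp_rot': array([-3.11133359e+00, -4.27094278e-01,  3.85460464e-04]), 'ft_force': array([ 0.72463685, -0.59739347, -0.348359  ]), 'ft_torque': array([-0.0450504 ,  0.00719905,  0.04635781]), 'grasp_force': 0.0, 'finger_gap': 85.21119118414167}
```

View pics/top0.png

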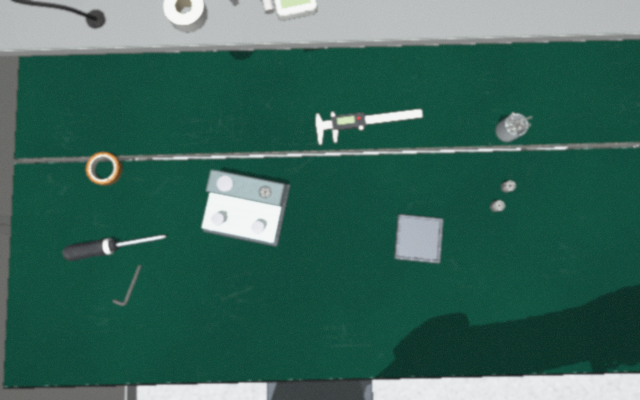

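View pics/scene0.png

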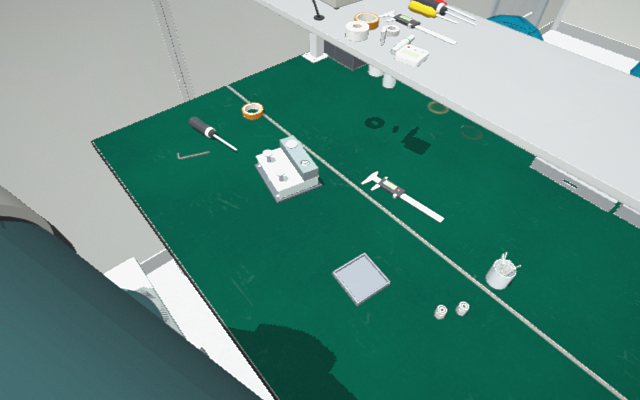

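The top view shows the stand at about (245,208): cell in the right-hand well (265,191), blank at (224,183), keys at (220,217) and (259,226). The tray is at (419,239). Image up is +x and image right is -y, so the cell is at y=-40.

Run:
```python
from h import *
for n,boxes in(('top',[(190,160,300,255),(380,200,460,275)]),('scene',[(245,125,335,210),(320,245,400,310)])):
    W=np.load(n+'.npy')
    (a,b,c,d),(e,f,g,h)=boxes
    S=W[b:d,a:c].reshape(-1,3);S=S[np.isfinite(S).all(1)]
    print(n,'bench z',np.median(S[S[:,2]<15][:,2]))
    print(np.histogram(S[:,2],bins=np.arange(-10,90,5)))
    B=S[(S[:,2]>60)&(S[:,2]<80)]
    print('z top',np.median(B[:,2]))
    # cluster tops
    m=np.zeros((400,640),np.uint8);z=W[...,2]
    m[b:d,a:c]=((z>60)&(z<85))[b:d,a:c]
    k,l,s,_=cv2.connectedComponentsWithStats(m)
    for i in range(1,k):
        if s[i,4]>20:
            p=W[l==i];r=cv2.minAreaRect(p[:,:2].astype(np.float32));print('comp',s[i],r,np.median(p[:,2]),p[:,:2].mean(0))
    T=W[f:h,e:g].reshape(-1,3);T=T[(T[:,2]>2.5)&(T[:,2]<20)]
    print('tray',cv2.minAreaRect(T[:,:2].astype(np.float32)),np.median(T[:,2]),T[:,:2].mean(0))
W=np.load('top.npy')
for u,v in((265,191),(224,183),(220,217),(259,226),(254,185)):print((u,v),np.nanmedian(W[v-1:v+2,u-1:u+2].reshape(-1,3),0).round(1))
im=cv2.imread('pics/top0.png')[160:255,190:300];cv2.imwrite('pics/crop.png',cv2.resize(im,None,fx=6,fy=6,interpolation=2))
```

```text
top bench z 0.14621672867576763
(array([  12, 2800, 2750,  397,   63,   11,   12,   14,   21, 1211, 1141,
         28,   18,   33,   56, 1242,  581,    4,    0]), array([-10,  -5,   0,   5,  10,  15,  20,  25,  30,  35,  40,  45,  50,
        55,  60,  65,  70,  75,  80,  85]))
z top 69.09327883709159
comp [ 207  170   78   36 1601] ((604.9661254882812, 124.78709411621094), (146.5223388671875, 42.153480529785156), 77.07939147949219) 69.15962729558669 [604.74439794 124.62186293]
comp [211 212  14  14 144] ((545.7759399414062, 179.28857421875), (25.546367645263672, 24.355884552001953), 40.7017822265625) 68.57912151996965 [545.6525795  178.85464722]
comp [252 220  13  14 138] ((527.9541625976562, 100.68244934082031), (25.37108039855957, 23.194854736328125), 3.45904541015625) 69.03306478885611 [527.81782132 100.7566662 ]
tray ((501.29193115234375, -225.14559936523438), (166.57215881347656, 152.9970245361328), 88.385009765625) 4.602230080960567 [ 498.96802051 -223.18597962]
scene bench z -1.323486304753203
(array([  91, 4094,  770,  314,   62,   50,   65,   51,   55,  856,  186,
         
[... 321 characters left out ...]
5824645106375 [601.09131309 118.67108074]
comp [263 150  10   7  57] ((543.5680541992188, 177.6725311279297), (22.739587783813477, 23.845474243164062), 24.293928146362305) 67.16540720416072 [543.30686947 176.92408152]
comp [275 168  11   9  69] ((526.4489135742188, 99.4671859741211), (23.711971282958984, 23.600868225097656), 10.401017189025879) 67.20917386816109 [525.38329349  99.29304767]
tray ((501.23443603515625, -212.01953125), (145.76129150390625, 159.90737915039062), 49.672874450683594) 4.145017457114477 [ 495.95970757 -223.38318926]
(265, 191) [597.1  86.7  65.3]
(224, 183) [614.1 165.5  71.5]
(220, 217) [548.1 174.1  68.4]
(259, 226) [528.7  98.5  69.4]
(254, 185) [608.8 107.3  70.1]
```

View pics/crop.png

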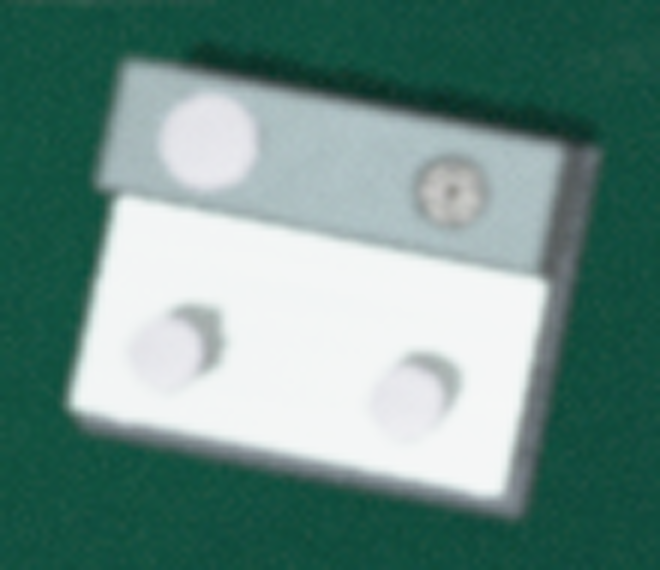

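The crop confirms it: blank flange upper left, socketed cell upper right, and the key to press is lower right, at (527.5, 100.5). The cell is at about (596, 85.5). The block top measures 69 mm and 146x42 mm, both as given. The tray centre is at about (499.5, -223).

```bash
python3 -m jog '[[0,359,702,-100,0,0,0],[0,359,702,-100,0,0,0],[0,359,702,-100,0,0,0],[0,359,702,-100,0,0,0],[0,359,702,-100,0,0,0],[0,359,702,-100,0,0,0],[0,359,702,-100,0,0,0],[0,359,702,-100,0,0,0],[0,359,702,-100,0,0,0],[0,359,702,-100,0,0,0],[0,359,702,-100,0,0,0],[0,359,702,-100,0,0,0],[0,359,702,-100,0,0,0],[0,359,702,-100,0,0,0],[0,359,702,-100,0,0,0],[0,359,702,-100,0,0,0],[0,359,702,-100,0,0,0],[0,359,702,-100,0,0,0]]'
python3 - <<'E'
from h import *
im,W=cloud('scene');cv2.imwrite('pics/s1.png',cv2.resize(im[90:230,200:400,::-1],None,fx=4,fy=4,interpolation=2))
s=ctrl.read_state();print(s['tcp_pos'],s['tcp_rot'],s['joint_positions'])
E
```

```text
t: 2.35
tcp_pos: [527.4, 99.7, 131.4]
tcp_rot: [3.112, 0.426, 0.0]
ft_force: [-0.1, -0.1, -0.1]
finger_gap: 0.1
grasp_force: 0.0
[527.38997482  99.77511865 131.37099866] [3.11249685e+00 4.26310487e-01 1.51616494e-04] [ 0.13034359  0.42064811 -0.45973632  1.91068585  0.2406501   0.86400317
 -1.75071371]
```

View pics/s1.png

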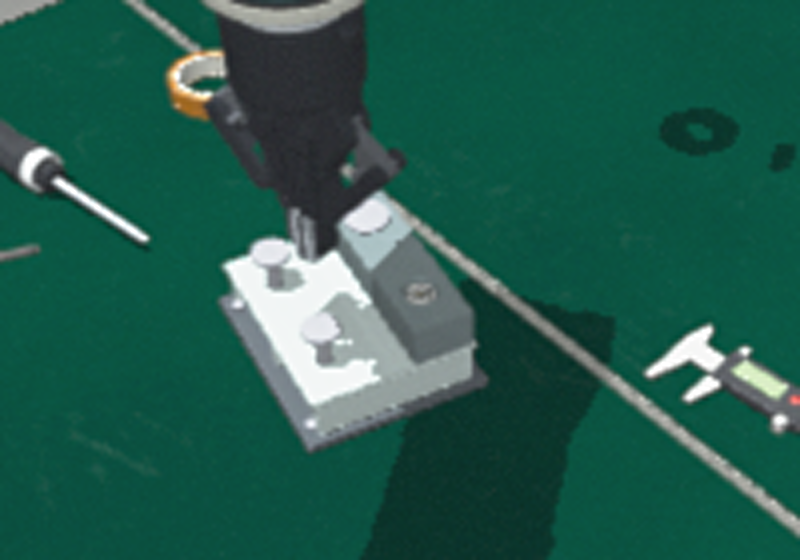

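The closed fingers are above the right key; the apparent shift in the picture matches the parallax from 62 mm height. Pressing next.

```bash
python3 -m jog '[[0,0,0,-50,0,0,0],[0,0,0,-58,0,0,0],[0,0,0,-62,0,0,0],[0,0,0,-65,0,0,0],[0,0,0,-68,0,0,0],[0,0,0,-71,0,0,0],[0,0,0,-74,0,0,0],[0,0,0,-77,0,0,0],[0,0,0,-80,0,0,0],[0,0,0,-82,0,0,0],[0,0,0,-83.5,0,0,0],[0,0,0,-84.5,0,0,0],[0,0,0,-84.5,0,0,0]]'
```

```text
t: 4.03
tcp_pos: [527.5, 100.1, 47.0]
tcp_rot: [3.112, 0.427, 0.0]
ft_force: [-0.6, 0.8, 9.9]
finger_gap: 0.0
grasp_force: 4.9
```

```bash
python3 -m jog '[[0,0,0,30,0,0,0],[0,0,0,100,0,0,0],[45,-60,0,100,0,0,0],[45,-120,0,100,0,0,0],[45,-120,0,100,0,0,0]]'
python3 - <<'E'
from h import *
for n in('top','scene'):
    im,W=cloud(n)
    z=W[...,2];d=np.hypot(W[...,0]-596,W[...,1]-85.5)
    m=(d<25)&(z>79)&(z<97)
    p=W[m];print(n,m.sum(),np.median(p,0),p.mean(0),cv2.minAreaRect(p[p[:,2]>np.median(p[:,2])-4][:,:2].astype(np.float32)))
    if n=='scene':cv2.imwrite('pics/s2.png',cv2.resize(im[90:230,200:400,::-1],None,fx=4,fy=4,interpolation=2))
E
```

```text
t: 4.65
tcp_pos: [403.4, 99.2, 146.4]
tcp_rot: [3.11, 0.429, -0.004]
ft_force: [0.8, 0.1, 0.4]
finger_gap: 44.9
grasp_force: 0.0
top 81 [594.64100263  85.64879377  87.17508076] [595.37032311  85.40069244  86.80625311] ((595.3917236328125, 85.01787567138672), (17.30599594116211, 17.031923294067383), 0.3309192955493927)
scene 44 [593.42252208  84.08454529  85.03636417] [593.77414984  84.12983753  84.73797863] ((594.7081909179688, 84.45503234863281), (17.033206939697266, 17.92970085144043), 73.85321044921875)
```

View pics/s2.png

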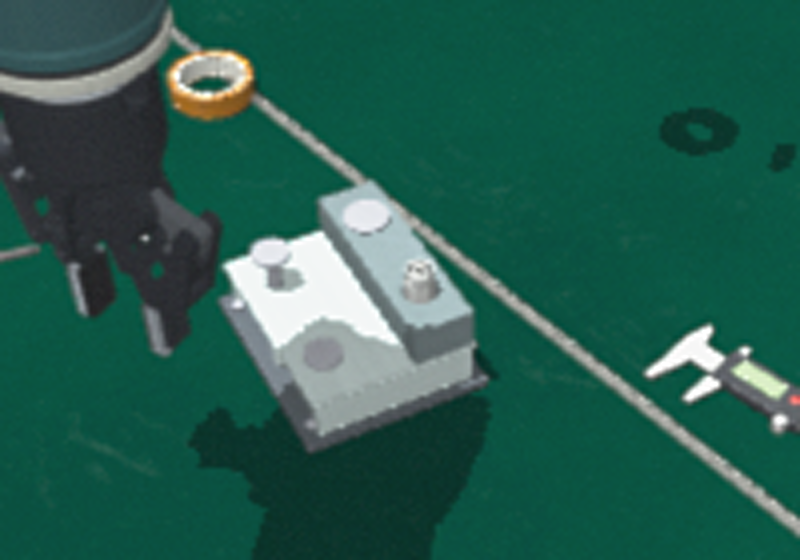

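The cell is raised, top at about 88 and centred at (595.3, 85.2). The blank is still in place. Next I go over the cell, descend and grip.

```bash
python3 -m jog '[[45,60,-5,0,0,0,0],[45,120,-10,0,0,0,0],[45,170,-15,0,0,0,0],[45,188,-15,0,0,0,0],[45,188,-15,0,0,0,0],[45,188,-15,-40,0,0,0],[45,188,-15,-60,0,0,0],[45,188,-15,-70,0,0,0],[45,188,-15,-75,0,0,0],[45,188,-15,-75,0,0,0],[20,188,-15,-75,0,0,0],[10,188,-15,-75,0,0,0],[10,188,-15,-75,0,0,0],[10,188,-15,-75,0,0,0],[10,188,-15,-75,0,0,0]]'
```

```text
t: 6.62
tcp_pos: [595.6, 85.1, 71.9]
tcp_rot: [-3.112, -0.427, -0.001]
ft_force: [0.9, -0.8, 2.8]
finger_gap: 16.2
grasp_force: 58.5
```

```bash
python3 -m jog '[[10,0,0,5,0,0,0],[10,0,0,15,0,0,0],[10,0,0,30,0,0,0],[10,0,0,60,0,0,0],[10,-40,-30,60,0,0,0],[10,-90,-80,60,0,0,0],[10,-90,-130,60,0,0,0],[10,-92,-180,60,0,0,0],[10,-94,-230,60,0,0,0],[10,-96,-280,60,0,0,0],[10,-96,-308,60,0,0,0],[10,-96,-308,60,0,0,0],[10,-96,-308,60,0,0,0]]'
python3 - <<'E'
from h import *
im,W=cloud('scene');cv2.imwrite('pics/s3.png',cv2.resize(im[180:320,270:470,::-1],None,fx=4,fy=4,interpolation=2))
z=W[...,2];d=np.hypot(W[...,0]-500,W[...,1]+223)
p=W[(d<14)&(z>25)&(z<200)]
print(np.percentile(p[:,2],[0,2,5,10,50]))
E
```

```text
t: 8.25
tcp_pos: [499.6, -222.1, 132.3]
tcp_rot: [-3.112, -0.428, -0.001]
ft_force: [0.0, 0.4, -0.3]
finger_gap: 16.2
grasp_force: 58.6
[121.08647976 122.08899922 123.92058285 126.6016127  145.34684321]
```

View pics/s3.png

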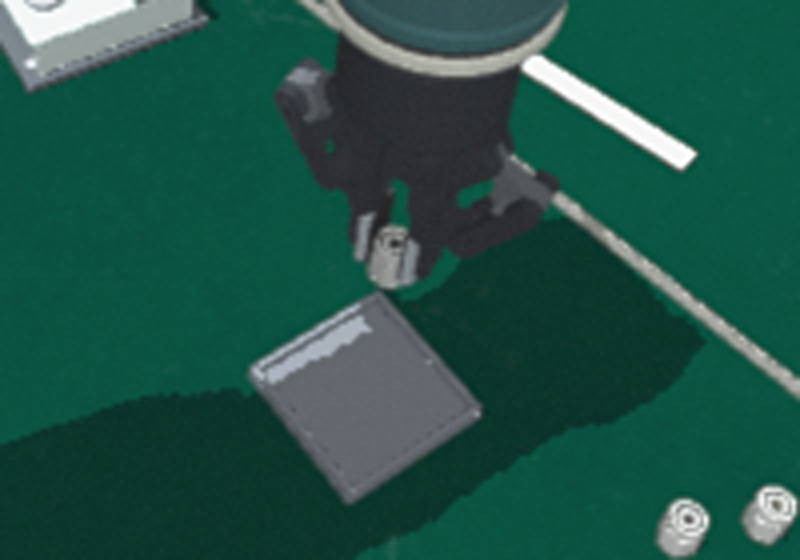

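The cell is held upright with its underside at about 121, 11 mm below the TCP as expected. Lowering it slowly until it touches the tray floor.

```bash
python3 -m jog '[[10,0,0,-50,0,0,0],[10,0,0,-90,0,0,0],[10,0,0,-106,0,0,0],[10,0,0,-112,0,0,0],[10,0,0,-115,0,0,0],[10,0,0,-116,0,0,0],[10,0,0,-116.5,0,0,0],[10,0,0,-116.5,0,0,0]]'
```

```text
t: 9.3
tcp_pos: [499.8, -223.1, 15.8]
tcp_rot: [3.112, 0.427, 0.001]
ft_force: [-0.2, -0.3, 4.6]
finger_gap: 16.2
grasp_force: 59.0
```

```bash
python3 -m jog '[[10,0,0,-0.5,0,0,0],[10,0,0,-0.5,0,0,0],[10,0,0,-0.5,0,0,0]]'
```

```text
t: 9.68
tcp_pos: [499.9, -223.1, 15.7]
tcp_rot: [3.112, 0.427, 0.001]
ft_force: [-3.8, 0.9, 14.9]
finger_gap: 16.0
grasp_force: 60.2
```

The cell is on the floor. Releasing, then retreating.

```bash
python3 -m jog '[[10,0,0,0.5,0,0,0],[18,0,0,0.5,0,0,0],[22,0,0,0.5,0,0,0],[30,0,0,0.5,0,0,0],[45,0,0,0.5,0,0,0],[45,0,0,0.5,0,0,0],[45,0,0,15,0,0,0],[45,0,0,50,0,0,0],[45,0,0,110,0,0,0],[45,-60,0,120,0,0,0],[45,-110,0,120,0,0,0],[45,-110,0,120,0,0,0],[45,-110,0,120,0,0,0]]'
python3 - <<'E'
from h import *
im,W=cloud('top')
z=W[...,2];d=np.hypot(W[...,0]-500,W[...,1]+223)
p=W[(d<35)&(z>20)&(z<45)];print(len(p),np.median(p,0))
im,_=cloud('scene')
cv2.imwrite('pics/s4.png',cv2.resize(im[110:320,240:480,::-1],None,fx=2.7,fy=2.7,interpolation=2))
E
```

```text
t: 11.3
tcp_pos: [390.1, -223.1, 135.7]
tcp_rot: [3.111, 0.427, 0.002]
ft_force: [-0.8, -0.2, -0.3]
finger_gap: 44.9
grasp_force: 0.0
81 [ 500.08209916 -221.90751268   30.24000493]
```

View pics/s4.png

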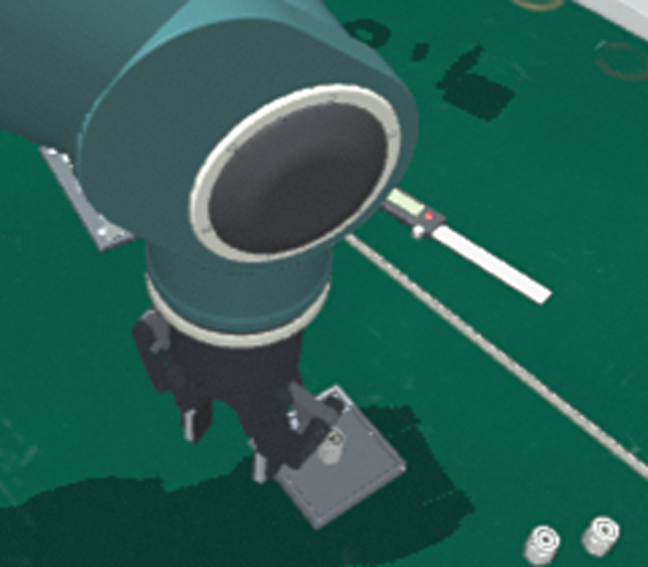

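The cell stands upright in the tray at (330,445) in the picture. Its top is at about 30-31 mm, which matches 4 + 27, and the gripper is clear of it.

```bash
python3 -c "
from plant import ctrl
print(ctrl.close_job())"
```

```text
the job is handed in; nothing more can be done
None
```

The job is handed in: the sensor cell was ejected with its own key and stands upright and released near the tray centre, its top measured at about 30 mm; the blank's key was never pressed, and the blank was still in its well when last seen, just after ejection.

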